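# Find the sample tin whose lid rocks and press the lid home

### The job

One of the four sample tins in the blue tray is not properly shut: its press-in lid rocks when you press on its rim. Press on the rims of the lids, one tin after another, until you find the lid that rocks, then press that lid down in its middle until it is fully home, and take the hand away. Do not lift, shove or tip the tins, and leave everything else on the desk where it stands.

Things in the scene. Friction and masses are not known exactly. Their poses are not given: they have to be found in the camera images.
- tray: fixed shallow open blue plastic tray, 250 x 250 mm, 22 mm high, floor and walls 4 mm thick; origin under its centre on the desk. The four tins stand upright in it, in two rows of two, about 110 mm apart (centre to centre, give or take 12 mm).
- can_a: loose upright metal tin, one of four alike, 73 mm across, about 0.3 kg; origin: centre of its underside, on the tray floor; z up. Its press-in lid, on the tin's axis: raised rounded rim (radius 26 to 33 mm, ridge at 30) round a flat sunken panel, 3.5 mm lower. Rim top 76 mm above the origin when shut; the one loose lid sits level 4 mm higher (80), a thin gap under its rim.
- can_b: loose upright metal tin, one of four alike, 73 mm across, about 0.3 kg; origin: centre of its underside, on the tray floor; z up. Its press-in lid, on the tin's axis: raised rounded rim (radius 26 to 33 mm, ridge at 30) round a flat sunken panel, 3.5 mm lower. Rim top 76 mm above the origin when shut; the one loose lid sits level 4 mm higher (80), a thin gap under its rim.
- can_c: loose upright metal tin, one of four alike, 73 mm across, about 0.3 kg; origin: centre of its underside, on the tray floor; z up. Its press-in lid, on the tin's axis: raised rounded rim (radius 26 to 33 mm, ridge at 30) round a flat sunken panel, 3.5 mm lower. Rim top 76 mm above the origin when shut; the one loose lid sits level 4 mm higher (80), a thin gap under its rim.
- can_d: loose upright metal tin, one of four alike, 73 mm across, about 0.3 kg; origin: centre of its underside, on the tray floor; z up. Its press-in lid, on the tin's axis: raised rounded rim (radius 26 to 33 mm, ridge at 30) round a flat sunken panel, 3.5 mm lower. Rim top 76 mm above the origin when shut; the one loose lid sits level 4 mm higher (80), a thin gap under its rim.
- seat_a (a joint): travel of can_a's lid down since the start, m: 0 at the start for all; a shut lid does not move. The loose one goes 0.004 down to a stop, and stays, under about 10 N at the middle of its panel; pressing its rim only rocks it.
- rock_x_a (a joint): tip of can_a's lid about the tin's own x axis, rad: 0 level, + when its -y side is down. 2 to 3 N on any side of the loose lid's rim tips that side down by 0.13 to 0.17 in all, until it meets the tin; let go, it springs back level. A shut lid, or the loose one once home, stays under 0.03.
- rock_y_a (a joint): the same for can_a's lid about the tin's own y axis: + when its +x side is down.
- seat_b (a joint): travel of can_b's lid down since the start, m: 0 at the start for all; a shut lid does not move. The loose one goes 0.004 down to a stop, and stays, under about 10 N at the middle of its panel; pressing its rim only rocks it.
- rock_x_b (a joint): tip of can_b's lid about the tin's own x axis, rad: 0 level, + when its -y side is down. 2 to 3 N on any side of the loose lid's rim tips that side down by 0.13 to 0.17 in all, until it meets the tin; let go, it springs back level. A shut lid, or the loose one once home, stays under 0.03.
- rock_y_b (a joint): the same for can_b's lid about the tin's own y axis: + when its +x side is down.
- seat_c (a joint): travel of can_c's lid down since the start, m: 0 at the start for all; a shut lid does not move. The loose one goes 0.004 down to a stop, and stays, under about 10 N at the middle of its panel; pressing its rim only rocks it.
- rock_x_c (a joint): tip of can_c's lid about the tin's own x axis, rad: 0 level, + when its -y side is down. 2 to 3 N on any side of the loose lid's rim tips that side down by 0.13 to 0.17 in all, until it meets the tin; let go, it springs back level. A shut lid, or the loose one once home, stays under 0.03.
- rock_y_c (a joint): the same for can_c's lid about the tin's own y axis: + when its +x side is down.
- seat_d (a joint): travel of can_d's lid down since the start, m: 0 at the start for all; a shut lid does not move. The loose one goes 0.004 down to a stop, and stays, under about 10 N at the middle of its panel; pressing its rim only rocks it.
- rock_x_d (a joint): tip of can_d's lid about the tin's own x axis, rad: 0 level, + when its -y side is down. 2 to 3 N on any side of the loose lid's rim tips that side down by 0.13 to 0.17 in all, until it meets the tin; let go, it springs back level. A shut lid, or the loose one once home, stays under 0.03.
- rock_y_d (a joint): the same for can_d's lid about the tin's own y axis: + when its +x side is down.
- bottle_1: loose glass spirits bottle with a black stopper, 76 mm across, 245 mm tall; origin at the centre of its underside. Bystander.
- bottle_2: loose glass spirits bottle with a black stopper, 76 mm across, 245 mm tall; origin at the centre of its underside. Bystander.
- mug: loose white mug, 80 mm across, 95 mm tall, handle towards its +y; origin at the centre of its underside. Bystander.
- stapler: loose black stapler, 135 mm long (its y), 38 mm wide, 51 mm high; origin at the centre of its underside. Bystander.
Mind the look-alikes: they are no part of the job. What is shaped like the can_b but black or yellow is not meant.

How it is judged:
By the outcome, as a careful person would: the job done as asked, in the order asked, and still so for the second after the job is handed in, with the robot touching nothing.
It also fails if it takes over 54 s, if anything falls off the work surface, if the arm or the gripper's body presses on something with over 40 N, if the wrist force passes 120 N, or if a joint passes its speed limit or range.

### The arm

A 7-joint arm with a two-finger parallel gripper is mounted at the origin on the work surface. World frame = base frame: x ahead of the robot, y to its left, z up, the work surface at z = 0. Lengths are in m, angles in rad, forces in N, time in s.
With the tool pointing down it reaches from about 0.35 to 0.9 m from the base axis. Payload 8.1 kg.
Tool frame: the origin (TCP) lies where the fingers leave the gripper's body, on its centre line; the fingertips stand 66 mm ahead of it and the grasp point (between the pads) lies 47 mm ahead of it (arm.tip_reach is the distance from the TCP to the fingertips, in m); z points along the fingers, y is the direction in which the jaws open and shut (so a half turn about z gives the same grasp; the last joint's range is limited). The gripper opens to 92 mm and grips with 3 to 60 N. Pads are 19 mm wide; open, the fingers measure 130 mm over their backs; the gripper's body (75 mm by 190 mm) begins 47 mm behind the grasp point.
Start: joints at [1.005, 0.434, 0.025, 1.573, -0.012, 1.134, -0.075], TCP at [0.279, -0.559, 0.292] pointing down, gripper open.
Joint ranges: [-2.62, 2.62], [-0.44, 2.09], [-1.27, 1.32], [0.08, 2.57], [-1.32, 4.46], [0.12, 2], [-2.74, 2.74]. Speed limits (rad/s): [2.22, 2.22, 3.01, 3.01, 3.14, 3.14, 3.14].

### API

Orientations are given as a rotation vector (axis times angle).
In Python, from cell import arm gives the robot as it stands.
- The arm moves only by the tool carry_out, never from a script. Its argument "plan" is a list of rows, each a list of 5 numbers: the shift along the world's x, y, z in cm, then the turn about the world's z in rad, then the finger opening in cm, from 0 to 9.18. In form: [[tx, ty, tz, spin, fingers], ...]. A call has 1 to 20 rows; each row is the pose to reach, as a shift and turn from the pose measured when the call began; what a row does not reach only later rows make up. A row lasts 1/10 s, in which the tool goes at most 50 mm and 8.59 degrees, less where a joint would pass 70% of its speed; a pose out of reach is approached as far as the arm can. A call with a gripper value outside its range is refused whole. The fingers move at their own pace and stop on an object; "squeeze" is the grip in N (left out, the last holds). Time passes only in rows, so rows that repeat a pose let the fingers close. It gives the time, the measured TCP pose, the force and the opening at its end, in the units of the state.
- arm.observe(): the state, without advancing time (a new reading comes with each control period).
- arm.get_image(name): name is "scene" or "top"; returns (picture, depth): 420x560x3 uint8, red, green, blue; 420x560 float32, m along the optical axis (not along the pixel's ray), 0 where there is no reading.
- arm.get_calibration(name): a dict with "intrinsics" (3x3 intrinsics, pixels), "rvec" (rotation vector, rad) and "tvec" (3), from world to camera coordinates, as OpenCV has them. Camera axes: x right, y down, z forward; pixel columns grow to the right and rows downward; lengths in m; the calibration is good to about 2 mm. A picture is of the moment at which its call begins. get_calibration takes no time and is no camera call.
- arm.sign_off(): hands the job in, once; it reports no verdict.
The state is a dict: "clock": time; "joints": joint angles; "dq": joint speeds; "joint_efforts": joint torques, N m; "position": TCP position; "ee_rot": TCP orientation; "force": force on the tool from outside, world axes, zero at the start; "ft_torque": the same for the moment, N m; "width": opening from 0.0 (shut) to 1.0 (fully open).
Only numpy, scipy, OpenCV 4.12 (cv2) and the standard library are available. Lean on these libraries where they do the work, as an engineer would, in place of code of your own. Each camera call takes 0.05 s, during which the arm holds its last target. There are 200 camera calls.

## Working session

There is one attempt and no reset: what is moved stays moved. The work goes in short steps, Python scripts to look and compute and a tool call to move; the robot and the scene stay as the last step left them, time stands still between calls to the robot, and variables do not carry over. Pictures are saved under pics/ and viewed, about 8 in all and at most 12, crops included, and the job is handed in when it is done.

Besides the shell and the picture viewer there is one more tool, called after ">>>" in YAML: its name, and indented under it one key for each argument. carry_out: Moves the arm, as the interface text tells. Its arguments: {"type":"object","properties":{"plan":{"type":"array"},"squeeze":{"type":"number"}},"required":["plan"]}

```bash
mkdir -p pics; cat > h.py <<'E'
import numpy as np, cv2
from cell import arm
def snap(n, f):
    im,d=arm.get_image(n); cv2.imwrite(f'pics/{f}.png', im[:,:,::-1]); np.savez(f'pics/{f}.npz',im=im,d=d); return im,d
def cal(n):
    c=arm.get_calibration(n); R=cv2.Rodrigues(np.array(c['rvec'],float))[0]; return np.array(c['intrinsics']),R,np.array(c['tvec']).ravel()
def ray(n,u,v,z):
    K,R,t=cal(n); o=-R.T@t; r=R.T@np.linalg.inv(K)@[u,v,1]; return o+r*(z-o[2])/r[2]
def cloud(n,d):
    K,R,t=cal(n); v,u=np.indices(d.shape); p=np.stack([u,v,np.ones_like(u)],-1)@np.linalg.inv(K).T*d[...,None]; return (p-t)@R
E
python3 - <<'E'
from h import *
a,_=snap('scene','s0'); b,_=snap('top','t0')
for n in('scene','top'):
    K,R,t=cal(n); print(n,(-R.T@t).round(3),(R[2]).round(2),K[0,0])
s=arm.observe(); print({k:np.round(v,3) for k,v in s.items()}, arm.tip_reach)
E
```

```text
scene [1.504 0.598 0.857] [-0.68 -0.45 -0.58] 469.92951244656547
top [ 0.361 -0.004  1.678] [ 0.17  0.01 -0.99] 543.297879406949
{'clock': np.float64(0.1), 'joints': array([ 1.005,  0.435,  0.025,  1.574, -0.012,  1.134, -0.075]), 'dq': array([-0.001, -0.001, -0.001, -0.002,  0.002, -0.001, -0.001]), 'joint_efforts': array([ 3.0000e-03, -6.6913e+01,  9.8800e-01, -3.1514e+01, -6.1000e-02,
        3.7000e-02,  0.0000e+00]), 'position': array([ 0.279, -0.559,  0.292]), 'ee_rot': array([-3.057e+00, -7.200e-01,  1.000e-03]), 'force': array([-0.606, -0.566, -0.022]), 'ft_torque': array([ 0.012,  0.031, -0.012]), 'width': np.float64(1.001)} 0.0655
```

View pics/s0.png

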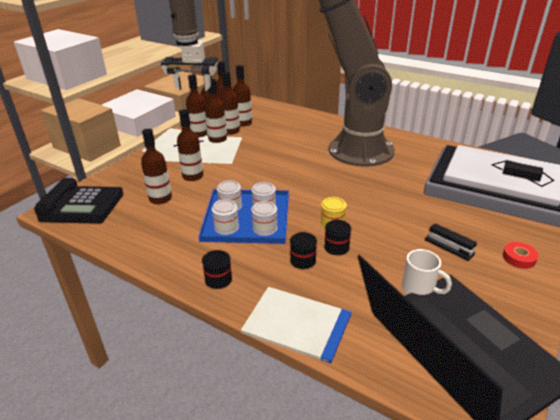

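View pics/t0.png

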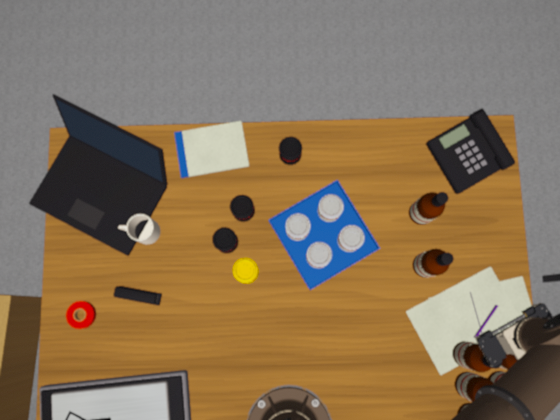

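The blue tray holds four white tins, in the top view at (298,227), (331,208), (351,238) and (319,255). The look-alikes are the yellow tin at (245,270) and the black ones at (242,208), (225,240) and (290,150). I choose the four white ones in the tray.

```bash
cat > m.py <<'E'
from h import *
def tins(tn='t0',sn='s0'):
    out=[]
    for n,f,seeds in(('top',tn,[(298,227),(331,208),(351,238),(319,255)]),('scene',sn,[(263,192),(229,189),(224,211),(264,212)])):
        z=np.load(f'pics/{f}.npz'); P=cloud(n,z['d']); hsv=cv2.cvtColor(z['im'],cv2.COLOR_RGB2HSV)
        ctr=np.array([ray('top',325,232,0.02)])[0]
        m=(np.hypot(P[...,0]-ctr[0],P[...,1]-ctr[1])<.13)&(P[...,2]>.070)&(P[...,2]<.095)
        k,L,st,c=cv2.connectedComponentsWithStats(m.astype(np.uint8))
        for i in range(1,k):
            if st[i,4]<80: continue
            q=P[L==i]; (cx,cy),r=cv2.minEnclosingCircle(q[:,:2].astype(np.float32)); 
            out.append((n,c[i].round(1),st[i,4],np.round([cx,cy,r],4),np.round(np.percentile(q[:,2],[10,50,90,98]),4)))
    return out
if __name__=='__main__':
    for o in tins(): print(*o)
    z=np.load('pics/t0.npz'); hsv=cv2.cvtColor(z['im'],cv2.COLOR_RGB2HSV); b=cv2.inRange(hsv,(105,150,80),(125,255,255)); b[:180]=0;b[295:]=0;b[:,:262]=0;b[:,385:]=0
    k,L,st,c=cv2.connectedComponentsWithStats(b); i=1+st[1:,4].argmax(); box=cv2.boxPoints(cv2.minAreaRect(np.argwhere(L==i)[:,::-1].astype(np.float32)))
    print([ray('top',*p,.02)[:2].round(3) for p in box])
    t=cv2.resize(z['im'][175:295,255:395],None,fx=4,fy=4,interpolation=2)
    s=cv2.resize(np.load('pics/s0.npz')['im'][170:250,190:300],None,fx=5,fy=5,interpolation=2)
    cv2.imwrite('pics/c1.png',cv2.resize(np.hstack([t[:400],s[:400]]),None,fx=.7,fy=.7)[:,:,::-1])
E
python3 m.py
```

```text
top [330.4 206.4] 457 [ 0.652  -0.144   0.0373] [0.0745 0.0813 0.0872 0.0901]
top [297.4 225.7] 451 [ 0.5964 -0.0421  0.0365] [0.0729 0.0779 0.0834 0.0866]
top [351.3 237.4] 449 [ 0.5564 -0.2004  0.0367] [0.0727 0.0779 0.0826 0.085 ]
top [318.7 254.4] 464 [ 0.5096 -0.1032  0.0367] [0.0733 0.078  0.083  0.0858]
scene [227.8 186.7] 267 [ 0.5595 -0.1998  0.0377] [0.0745 0.078  0.0811 0.0825]
scene [262.7 188.5] 272 [ 0.5141 -0.1     0.0377] [0.074  0.078  0.0812 0.0828]
scene [223.8 207.1] 342 [ 0.6556 -0.143   0.037 ] [0.0742 0.0814 0.0851 0.0864]
scene [263.4 208.3] 321 [ 0.5986 -0.0415  0.0383] [0.0747 0.0779 0.0812 0.0831]
[array([0.624, 0.044]), array([ 0.748, -0.174]), array([ 0.53 , -0.289]), array([ 0.411, -0.075])]
```

View pics/c1.png

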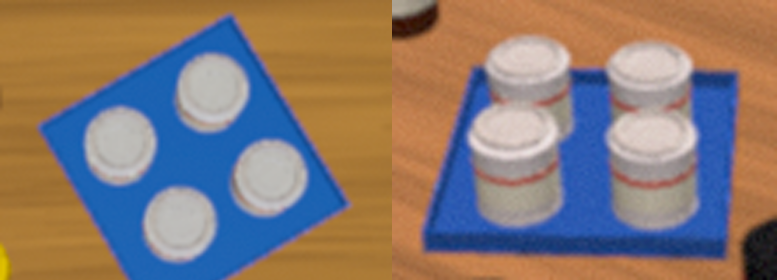

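Both views show the tin at pixel (331,208), about (0.653,-0.143), standing about 3.5 mm higher than the others. Lid top is roughly 0.084 m against 0.080 m. I'll rim-press that one first. The hand goes up clear of the bottles, shuts its fingers and travels to a point over the tin's outer rim.

>>> carry_out:
  plan:
    - [0,0,5,0,0]
    - [0,0,10,0,0]
    - [0,0,13,0,0]
    - [0,0,13,0,0]
    - [3,3.2,13,0,0]
    - [6,6.4,13,0,0]
    - [9,9.6,13,0,0]
    - [12,12.7,13,0,0]
    - [15,15.9,13,0,0]
    - [18,19.1,13,0,0]
    - [21,22.3,13,0,0]
    - [24,25.5,13,0,0]
    - [27,28.7,13,0,0]
    - [30,31.9,13,0,0]
    - [33,35,13,0,0]
    - [36,38.2,13,0,0]
    - [39,41.4,13,0,0]
    - [40.6,43.1,13,0,0]
    - [40.6,43.1,13,0,0]
    - [40.6,43.1,13,0,0]
  squeeze: 10

```text
clock: 2.1
position: [0.6847, -0.1279, 0.42]
ee_rot: [-3.056, -0.721, 0.004]
force: [0.5, -0.8, 0.3]
width: 0.006
```

>>> carry_out:
  plan:
    - [0,0,-4,0,0]
    - [0,0,-8,0,0]
    - [0,0,-12,0,0]
    - [0,0,-16,0,0]
    - [0,0,-20,0,0]
    - [0,0,-23,0,0]
    - [0,0,-24.5,0,0]
    - [0,0,-24.5,0,0]
    - [0,0,-24.5,0,0]

```text
clock: 3.0
position: [0.6851, -0.1287, 0.1764]
ee_rot: [-3.057, -0.72, 0.002]
force: [-0.0, 0.5, 0.5]
width: 0.005
```

```bash
python3 - <<'E'
from h import *
s=arm.observe(); print(s['position'].round(4),np.round(s['force'],2),cv2.Rodrigues(np.array(s['ee_rot']))[0].round(3))
a,d=snap('scene','s1'); t,_=snap('top','t1')
A=cv2.resize(a[110:250,180:320],(560,560),interpolation=2)
cv2.imwrite('pics/c2.png',A[:,:,::-1])
E
```

```text
[ 0.6851 -0.1287  0.1764] [-0.04  0.47  0.51] [[ 0.895  0.446 -0.002]
 [ 0.446 -0.895  0.001]
 [-0.001 -0.001 -1.   ]]
```

View pics/c2.png

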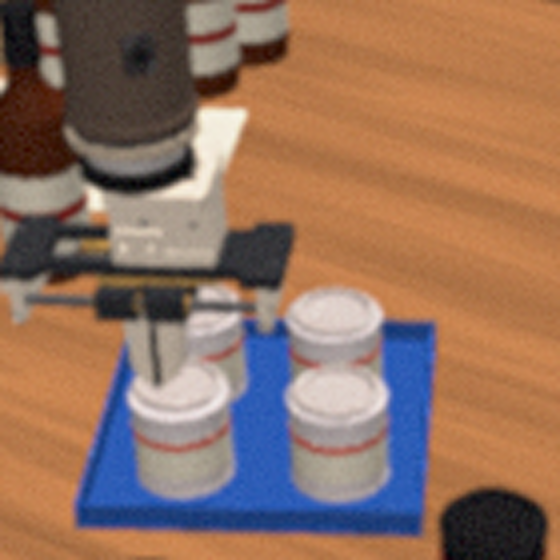

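The crop shows the shut fingertips at about (157,385), above the front-left tin's lid at (180,385). I'll check numerically where the tips should project.

```bash
python3 - <<'E'
from h import *
for n,(u0,v0,f) in (('scene',(180,110,4)),('top',(0,0,1))):
    K,R,t=cal(n)
    for p in ([.6851,-.1287,.1109],[.6851,-.1287,.084],[.6538,-.1435,.084]):
        q=K@(R@np.array(p)+t); print(n,(q[:2]/q[2]).round(1),((q[:2]/q[2]-[u0,v0])*f).round(0))
z=np.load('pics/s1.npz');P=cloud('scene',z['d'])
m=(P[...,2]>.105)&(P[...,2]<.135)&(np.hypot(P[...,0]-.67,P[...,1]+.14)<.06)
k,L,st,c=cv2.connectedComponentsWithStats(m.astype(np.uint8))
for i in range(1,k):
    q=P[L==i]; print(st[i],q.mean(0).round(4),np.percentile(q,[2,98],axis=0).round(3))
E
```

```text
scene [220.1 204. ] [160. 376.]
scene [220.9 211.8] [164. 407.]
scene [223.6 204.8] [174. 379.]
top [325.9 193.3] [326. 193.]
top [325.3 195.1] [325. 195.]
top [330.7 205.3] [331. 205.]
[212 197  14  10  67] [ 0.6947 -0.1239  0.1257] [[ 0.677 -0.137  0.114]
 [ 0.704 -0.111  0.134]]
```

>>> carry_out:
  plan:
    - [0,0,-1,0,0]
    - [0,0,-2,0,0]
    - [0,0,-2.4,0,0]
    - [0,0,-2.5,0,0]
    - [0,0,-2.6,0,0]
    - [0,0,-2.6,0,0]
    - [0,0,-2.6,0,0]

```text
clock: 3.8
position: [0.6859, -0.1283, 0.1515]
ee_rot: [-3.057, -0.721, -0.001]
force: [0.3, 0.2, -0.5]
width: 0.006
```

>>> carry_out:
  plan:
    - [0,0,-0.1,0,0]
    - [0,0,-0.2,0,0]
    - [0,0,-0.3,0,0]
    - [0,0,-0.3,0,0]
    - [0,0,-0.3,0,0]

```text
clock: 4.3
position: [0.686, -0.1283, 0.1486]
ee_rot: [-3.058, -0.721, -0.002]
force: [-0.7, 0.7, 1.1]
width: 0.005
```

>>> carry_out:
  plan:
    - [0,0,-0.1,0,0]
    - [0,0,-0.2,0,0]
    - [0,0,-0.2,0,0]
    - [0,0,-0.2,0,0]

```text
clock: 4.7
position: [0.6861, -0.1283, 0.1467]
ee_rot: [-3.058, -0.721, -0.002]
force: [1.2, -0.2, 0.6]
width: 0.002
```

>>> carry_out:
  plan:
    - [0,0,-0.1,0,0]
    - [0,0,-0.2,0,0]
    - [0,0,-0.2,0,0]
    - [0,0,-0.2,0,0]

```text
clock: 5.1
position: [0.6863, -0.1283, 0.1452]
ee_rot: [3.058, 0.721, 0.003]
force: [-1.1, 0.6, 5.4]
width: 0.002
```

```bash
python3 - <<'E'
from h import *
print(arm.observe()['force'].round(2), arm.observe()['ft_torque'].round(3))
a,d=snap('scene','s2'); P=cloud('scene',d)
C=np.array([.6538,-.1435]); ax=np.array([.895,.446])
q=P[(np.hypot(P[...,0]-C[0],P[...,1]-C[1])<.034)&(P[...,2]>.072)&(P[...,2]<.092)]
s=(q[:,:2]-C)@ax
for lo in range(-34,34,8):
    k=(s>lo/1e3)&(s<=(lo+8)/1e3); print(lo,k.sum(),np.median(q[k,2]).round(4) if k.any() else None)
cv2.imwrite('pics/c3.png',cv2.resize(a[150:250,180:300],(720,600),interpolation=2)[:,:,::-1])
E
```

```text
[-1.06  0.62  5.35] [ 0.016  0.165 -0.029]
-34 3 0.0871
-26 11 0.0863
-18 21 0.0837
-10 15 0.0825
-2 18 0.0806
6 15 0.0796
14 19 0.0791
22 17 0.0788
30 2 0.0754
```

View pics/c3.png

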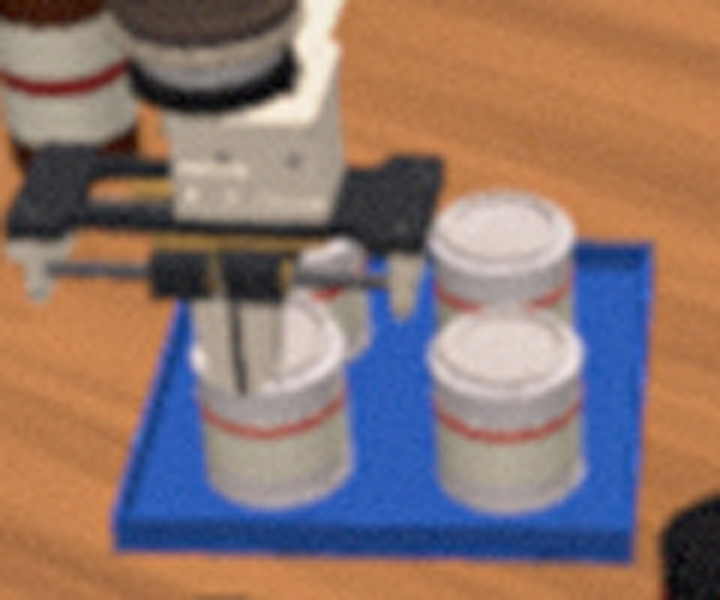

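The fingers now stand on the lid's near rim. The lid points slope by about 0.155 rad, and the force climbed only after some 4 mm of travel, so the lid rocks. I'll let go, go over the middle, and compare.

>>> carry_out:
  plan:
    - [0,0,0.5,0,0]
    - [0,0,1.5,0,0]
    - [0,0,3,0,0]
    - [0,0,3,0,0]
    - [-1.6,-0.8,3,0,0]
    - [-3.3,-1.5,3,0,0]
    - [-3.3,-1.5,3,0,0]
    - [-3.3,-1.5,3,0,0]

```text
clock: 5.95
position: [0.6534, -0.1434, 0.1755]
ee_rot: [3.058, 0.72, 0.004]
force: [0.1, 0.1, 1.0]
width: 0.006
```

```bash
cat > sl.py <<'E'
from h import *
import sys
def slope(f):
    P=cloud('scene',np.load(f'pics/{f}.npz')['d'])
    C=np.array([.6538,-.1435]); ax=np.array([.895,.446])
    q=P[(np.hypot(P[...,0]-C[0],P[...,1]-C[1])<.03)&(P[...,2]>.072)&(P[...,2]<.092)]
    s=(q[:,:2]-C)@ax; w=(q[:,:2]-C)@[-.446,.895]
    c=np.linalg.lstsq(np.c_[s,w,np.ones(len(s))],q[:,2],rcond=None)[0]; print(f,len(q),c.round(4))
if __name__=='__main__':
    snap('scene',sys.argv[1]); snap('top','t'+sys.argv[1])
    for f in ['s0','s1','s2']+sys.argv[1:]: slope(f)
    s=arm.observe(); print(s['position'].round(4),s['force'].round(2))
E
python3 sl.py s3
```

```text
s0 214 [-0.0544 -0.0193  0.0817]
s1 162 [-0.072  -0.0273  0.082 ]
s2 82 [-0.1785  0.026   0.0815]
s3 211 [-0.0389 -0.0061  0.0818]
[ 0.654  -0.1426  0.1753] [ 0.26 -0.03  0.47]
```

The lid sprang back level (slope −0.18 pressed, −0.04 to −0.07 before and after). This is the loose one. Now I press the middle.

>>> carry_out:
  plan:
    - [0,0,-1,0,0]
    - [0,0,-2,0,0]
    - [0,0,-2.4,0,0]
    - [0,0,-2.6,0,0]
    - [0,0,-2.8,0,0]
    - [0,0,-2.9,0,0]
    - [0,0,-3.0,0,0]
    - [0,0,-3.0,0,0]
    - [0,0,-3.0,0,0]

```text
clock: 6.95
position: [0.6541, -0.1427, 0.1461]
ee_rot: [3.057, 0.722, 0.005]
force: [-3.7, 0.6, 6.1]
width: 0.004
```

>>> carry_out:
  plan:
    - [0,0,-0.1,0,0]
    - [0,0,-0.2,0,0]
    - [0,0,-0.2,0,0]
    - [0,0,-0.2,0,0]

```text
clock: 7.35
position: [0.6541, -0.1427, 0.1449]
ee_rot: [3.057, 0.722, 0.006]
force: [-3.0, 0.7, 6.4]
width: 0.005
```

>>> carry_out:
  plan:
    - [0,0,-0.1,0,0]
    - [0,0,-0.2,0,0]
    - [0,0,-0.3,0,0]
    - [0,0,-0.3,0,0]
    - [0,0,-0.3,0,0]

```text
clock: 7.85
position: [0.6541, -0.1427, 0.1427]
ee_rot: [3.057, 0.722, 0.006]
force: [-3.1, 0.7, 6.8]
width: 0.004
```

```bash
python3 sl.py s4; python3 -c "
from h import *
s=arm.observe(); print(s['ft_torque'].round(3)); a=np.load('pics/s4.npz')['im']
cv2.imwrite('pics/c4.png',cv2.resize(a[150:250,180:300],(720,600),interpolation=2)[:,:,::-1])"
```

```text
s0 214 [-0.0544 -0.0193  0.0817]
s1 162 [-0.072  -0.0273  0.082 ]
s2 82 [-0.1785  0.026   0.0815]
s4 139 [ 0.0029 -0.0045  0.0805]
[ 0.6541 -0.1427  0.1426] [-3.31  0.41  7.25]
[ 0.091  0.712 -0.011]
```

View pics/c4.png

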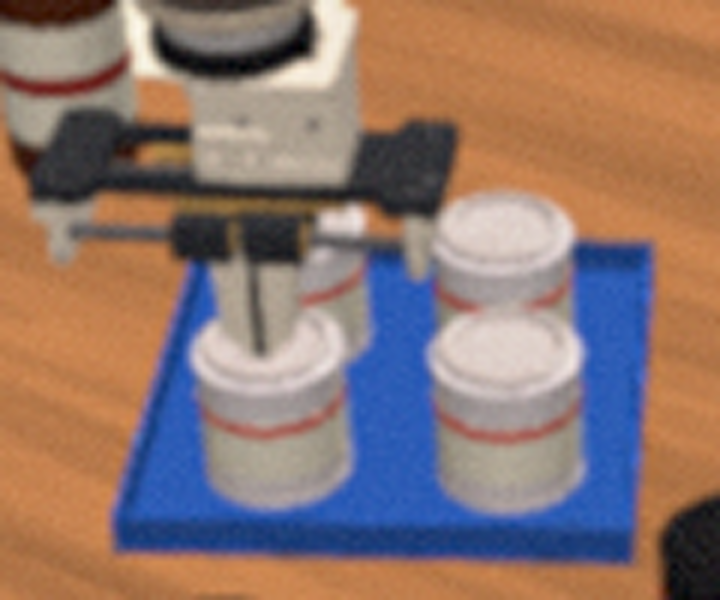

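The fingers stand on the panel inside the rim. The lid has gone down about 3.4 mm at 6–7 N; I continue to the stop.

>>> carry_out:
  plan:
    - [0,0,-0.1,0,0]
    - [0,0,-0.2,0,0]
    - [0,0,-0.2,0,0]
    - [0,0,-0.2,0,0]

```text
clock: 8.35
position: [0.6541, -0.1427, 0.1422]
ee_rot: [3.057, 0.721, 0.007]
force: [-5.6, 0.5, 13.3]
width: 0.001
```

>>> carry_out:
  plan:
    - [0,0,-0.1,0,0]
    - [0,0,-0.2,0,0]
    - [0,0,-0.2,0,0]
    - [0,0,-0.2,0,0]
    - [0,0,-0.2,0,0]

```text
clock: 8.85
position: [0.6541, -0.1426, 0.1421]
ee_rot: [3.056, 0.721, 0.008]
force: [-7.1, 0.4, 16.7]
width: 0.009
```

>>> carry_out:
  plan:
    - [0,0,-0.2,0,0]
    - [0,0,-0.4,0,0]
    - [0,0,-0.4,0,0]
    - [0,0,-0.4,0,0]

```text
clock: 9.25
position: [0.6543, -0.1426, 0.1419]
ee_rot: [3.056, 0.72, 0.011]
force: [-12.6, 1.9, 31.5]
width: 0.005
```

The lid is hard on its stop: 31 N with no further travel, tip height 76.4 mm against an expected 76.5. I lift straight off, then up and aside so the cameras can see.

>>> carry_out:
  plan:
    - [0,0,0.3,0,0]
    - [0,0,1,0,0]
    - [0,0,3,0,0]
    - [0,0,7,0,0]
    - [0,0,11,0,0]
    - [0,0,15,0,0]
    - [0,0,19,0,0]
    - [0,0,23,0,0]
    - [0,0,26,0,0]
    - [-4,3,26,0,0]
    - [-8,6,26,0,0]
    - [-12,9,26,0,0]
    - [-16,12,26,0,0]
    - [-20,15,26,0,0]
    - [-20,20,26,0,0]
    - [-20,24,26,0,0]
    - [-20,24,26,0,0]
    - [-20,24,26,0,0]

```text
clock: 11.05
position: [0.4542, 0.0979, 0.402]
ee_rot: [3.055, 0.724, 0.011]
force: [-0.4, -1.2, -0.3]
width: 0.003
```

```bash
python3 sl.py s5; python3 -c "
from m import *
for o in tins('ts5','s5'): print(*o)"
```

```text
s0 214 [-0.0544 -0.0193  0.0817]
s1 162 [-0.072  -0.0273  0.082 ]
s2 82 [-0.1785  0.026   0.0815]
s5 198 [-0.0057 -0.0085  0.0784]
[0.4545 0.0962 0.4018] [ 0.39 -0.07 -0.29]
top [330.5 206.4] 455 [ 0.6517 -0.1436  0.0374] [0.073  0.0776 0.083  0.0864]
top [297.4 225.7] 453 [ 0.5965 -0.042   0.0367] [0.0733 0.0779 0.0836 0.0863]
top [351.2 237.5] 457 [ 0.5571 -0.2009  0.0366] [0.0729 0.0778 0.0827 0.0853]
top [318.7 254.3] 471 [ 0.5094 -0.1032  0.0367] [0.0735 0.0776 0.0828 0.0862]
scene [227.9 186.7] 267 [ 0.559  -0.2018  0.0385] [0.0747 0.0776 0.0811 0.083 ]
scene [262.6 188.5] 270 [ 0.5141 -0.1019  0.0373] [0.0745 0.0776 0.0807 0.0823]
scene [223.9 207.7] 319 [ 0.6553 -0.1416  0.0381] [0.0744 0.078  0.0812 0.0829]
scene [263.4 208.4] 325 [ 0.601  -0.0411  0.0385] [0.0742 0.0777 0.0811 0.0832]
```

View pics/s5.png

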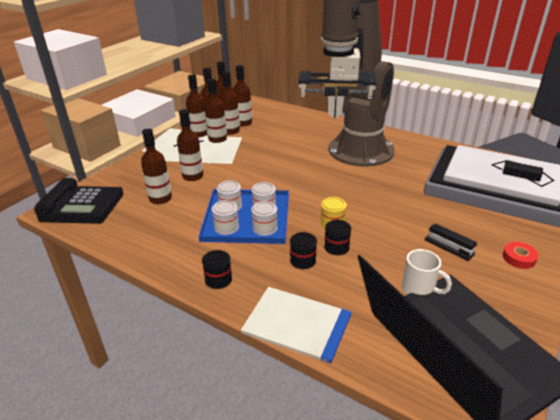

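The picture shows the hand clear at the top and the four tins still in the tray at their old pixels. Nothing else has moved, and all four lids now measure the same height. I'm handing in.

```bash
python3 -c "
from cell import arm
print(arm.sign_off())"
```

```text
the job is handed in; nothing more can be done
None
```

I found the loose lid, pressed it fully home and took the hand away; the job is handed in. It took about 11 s.

**Finding it:** Both cameras showed the tin at about (0.654, -0.143) m with its lid roughly 3.5 mm higher than the other three, so I pressed that rim first. It tipped about 4 mm at the rim, then met the tin at 5 N. The measured slope changed by about 0.12 rad, and the lid sprang back when released. Because the first lid rocked, I did not press the other three.

**Seating it:** I pressed the middle of the panel. The lid went down about 4 mm at 6–13 N, then held at a hard stop with 31 N on it. The fingertip height there was 76.4 mm, against 76.5 mm expected for a shut lid.

**Last checks:**
- All four lids now read the same height to within 0.4 mm in both views, and the pressed lid is level.
- The tins are where they started, within the measuring noise of about 2 mm.
- In the last scene picture the bystanders look unmoved, and the hand is well clear.

**Disagreements:**
- The camera slope of 0.12 rad is slightly under the stated 0.13–0.17. The depth data is noisy and showed about −0.05 rad of slope even on the level lid. The fingertip travel gave about 0.15 rad.
- The middle press also carried a sideways force of up to 12.6 N, but the tin did not move measurably.

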